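# Tighten the retaining ring of a lathe chuck with its two-pin wrench

### The job

The lathe chuck stands back upwards on its plywood board, and its retaining ring has only been run in by hand. Lift the two-pin wrench out of its grooved wooden block, feel both pins into the two holes of the ring so that the wrench sits flat on it, and with the wrench turn the ring clockwise (seen from above) until it comes up against its stop, pressing and twisting gently and forcing nothing. Then lift the wrench off, set it back upright in the groove of its block and let go, leaving the loose things that lie around where they are.

Things in the scene. Friction and masses are not known exactly. Their poses are not given: they have to be found in the camera images.
- chuck: Lathe chuck: dark steel drum, 113 mm across, 54 mm high, axis upright, bolted in the middle of a plywood board 136 x 136 x 18 mm that is fixed to the bench. Origin: centre of the board's underside, on the chuck's axis; z up, x and y along the board's sides. The drum's rim is 1 mm below the ring's face; in the ring's bore lies a threaded steel bush, 3 mm below the face.
- ring_face (a point): Point on the chuck's axis at the height of the steel retaining ring's upper face, 72 mm above the bench; it does not turn with the ring. Ring: outer diameter 98 mm, bore 50 mm, 10 mm thick. It has two round through holes of 8.5 mm diameter with 0.8 mm chamfers, one on each side of the axis and 38 mm from it, closed by solid metal 10 mm under the face.
- ring (a joint): Turn of the ring on its thread, rad; grows clockwise seen from above. Starts at 0 to 0.08; against its stop at 0.62; drags with 0.22 N m, stays where left, turns back freely. Where the holes point is NOT measured: at the start their line is within 0.46 rad either side of the board's y axis; see or feel it. 5 to 10 N of press and 0.7 N m of twist are plenty; over 40 N between them spoils it.
- wrench: Two-pin wrench: flat steel bar 104 x 28 x 8 mm with round ends; under it two pins, 7 mm thick, 8 mm long, tips chamfered 0.8 mm, 38 mm either side of the middle; on it an upright dark wooden grip 66 mm long (along x), 15 mm thick, 45 mm high. 0.18 to 0.28 kg. Origin: centre of the bar's underside; x along the bar, z up (grip top at z = 53 mm). Same after half a turn. Starts in its block.
- pin_a (a point): Centre of the tip of the pin at +x of the wrench, 38 mm from the middle and 8 mm below the bar's underside.
- pin_b (a point): Centre of the tip of the pin at -x of the wrench, 38 mm from the middle and 8 mm below the bar's underside.
- wrench_block: Light wooden block 150 x 74 x 24 mm, fixed to the bench, with a groove in its top along its x axis, 104 mm long, 13 mm wide and 13 mm deep, closed at both ends. Both pins of the wrench go into the groove and the bar lies on the block's top. Origin: centre of the underside; z up.
- chuck_key: Steel T-shaped chuck key, 87 x 70 x 11 mm, lying on the bench; not to be disturbed. Origin: centre of its underside.
- wax_tin: Low round red tin, 78 mm across and 28 mm high; not to be disturbed. Origin: centre of its underside.
- live_centre: Steel lathe centre with a taper shank, 122 x 37 x 37 mm, lying; not to be disturbed. Origin: centre of its underside.
- drive_centre: Steel four-spur drive centre, 100 x 25 x 25 mm, lying; not to be disturbed. Origin: centre of its underside.
- pencil: Red pencil, 146 mm long, lying; not to be disturbed. Origin: centre of its underside.

How it is judged:
On the way, in this order (a step that is already met when the one before it is completed fails the run):
1. both pins of the wrench stand at least 5 mm deep in the ring's holes, the wrench centred on the ring (z of each of pin_a, pin_b in the frame of ring_face below -0.005 m and horizontal distance between wrench and ring_face below 0.005 m), for 0.2 s.
2. the ring is turned up to its stop with the wrench, both pins still in its holes (value of joint ring above 0.59 rad and z of each of pin_a, pin_b in the frame of ring_face below -0.004 m and horizontal distance between wrench and ring_face below 0.005 m), for 0.2 s.
At the end, for the whole second after the job is handed in: the ring is within 0.03 rad of its stop, and the wrench is back in its block, at rest and let go: both pins in the groove, the bar flat on the block (underside within 2.5 mm of the block's top, upright within 0.08 rad) (value of joint ring above 0.59 rad and z of wrench in the frame of wrench_block between 0.021 and 0.0265 m and x of wrench in the frame of wrench_block between -0.016 and 0.016 m and y of wrench in the frame of wrench_block between -0.006 and 0.006 m and angle between wrench's own z axis and vertical below 0.08 rad and linear speed of wrench below 0.02 m/s and contact force between wrench and the fingers below 0.1 N); the robot touches nothing.
It fails at once if the wrench presses on the ring with more than 40 N (contact force between wrench and ring above 40 N).
It fails at once if the chuck key, wax tin, either lathe centre or the pencil is moved by more than 30 mm (distance of any of chuck_key, wax_tin, live_centre, drive_centre, pencil from where it was at the start of the episode above 0.03 m).
It also fails if it takes over 72 s, if anything falls off the work surface, if the arm or the gripper's body presses on something with over 40 N, if the wrist force passes 120 N, or if a joint passes its speed limit or range.

### The arm

A 6-joint arm with a two-finger parallel gripper is mounted at the origin on a cart in front of the work surface, level with it; the furniture and walls round the work are solid. World frame = base frame: x ahead of the robot, y to its left, z up, the work surface at z = 0. Lengths are in m, angles in rad, forces in N, time in s.
With the tool pointing down it reaches from about 0.375 to 0.825 m from the base axis. Payload 5.5 kg.
Tool frame: the origin (TCP) lies at the very end of the fingers, on their centre line; the grasp point (between the pads) lies 19 mm behind it; z points along the fingers, y is the line along which they close (so a half turn about z gives the same grasp; the last joint's range is limited). The gripper opens to 85 mm and grips with 20 to 120 N. Pads are 22 mm wide; open, the fingers measure 114 mm over their backs; the gripper's body (76 mm by 85 mm) begins 54 mm behind the grasp point. The pads swing forward as they close: fully open they stand 13 mm farther back than shut.
Start: joints at [1.214, 0.314, -0.047, 1.21, 0, 1.571], TCP at [0.21, 0.562, 0.231] pointing down, gripper open.
Joint ranges: [-2.67, 2.67], [-0.69, 1.73], [-1.03, 1.25], [-2.08, 2.16], [-1.42, 1.45], [-3.14, 3.14]. Speed limits (rad/s): [2.39, 2.39, 3.01, 3.14, 3.14, 3.14].

### API

Orientations are given as a unit quaternion [w, x, y, z].
In Python, from cell import * gives the robot as it stands. Calls block until the motion is done:
- movep(position, orientation): joint-space move of the TCP to a pose.
- servo_line(position, orientation=None, velocity=0.15, threshold=None): straight line of the TCP; orientation=None keeps the orientation; velocity is the mean speed in m/s. With threshold (N) it stops when the force on the tool has changed by that much, and returns True; else False.
- movej(angles): joint-space move.
- release() and close_gripper(f_grip=None): open the fingers fully, or close them until they stop; f_grip is the grip in N (None keeps the last).
- wait(seconds).
- inverse_kinematics(position, orientation): joint angles nearest the present ones, or None.
- get_image(name): name is "side" or "top" or "wrist"; returns (picture, depth): 384x512x3 uint8, red, green, blue; 384x512 float32, m along the optical axis (not along the pixel's ray), 0 where there is no reading.
- camera_model(name): a dict with "fov_y" (degrees; the focal length in pixels is half the picture's height over the tangent of half this angle, whatever the lens; pixels are square), "cx", "cy" (the principal point, pixels), "camera_from_world" (4x4, takes a point from world to camera coordinates). Camera axes: x right, y down, z forward; pixel columns grow to the right and rows downward; lengths in m; the calibration is good to about 2 mm. A picture is of the moment at which its call begins: read the wrist's pose just before it. camera_model takes no time and is no camera call; for the wrist camera it gives the pose at the moment of the call.
A pose or a line that the arm cannot do raises IKError and nothing moves.
- finish_job(): hands the job in; it is judged then, once.
Trained networks look in the newest picture that a camera, given by its name, has taken for a name from the list of things; names that differ only in an ending like _2 or _b are one class to them, and where a whole thing is asked for, a point or a joint stands for the part that bears it (a point fixed in the world has none). Each returns a list of dicts, best first, with "score" (0 to 1); they miss things now and then, are a little off and sometimes report something else, mostly with a low value. They report only what shows in the picture. A call takes as long as a camera call.
- trace(label, camera): "region" (384x512 bool, what is visible of it).
- spot_point(label, camera): "location" ([x, y, z] in m, in the coordinates of the camera as it stood for that picture, good to about 4 mm: a listed point, or the origin of a listed thing).
Readings, each from a call of its own:
- current_time(): time.
- current_joint_positions(): joint angles.
- current_joint_vel(): joint speeds.
- current_tau(): joint torques, N m.
- current_tcp_pos(): TCP position.
- current_tool_rot(): TCP orientation.
- current_wrist_force(): force on the tool from outside, world axes, zero at the start.
- current_wrist_torque(): the same for the moment, N m.
- current_opening(): finger opening in m.
- current_grasp_force(): force on a finger pad.
Only numpy, scipy, OpenCV 4.12 (cv2) and the standard library are available. Lean on these libraries where they do the work, as an engineer would, in place of code of your own. Each camera call takes 0.05 s, during which the arm holds its last target. There are 200 camera calls.

## Working session

There is one attempt and no reset: what is moved stays moved. The work goes in short steps, each a Python script; the robot and the scene stay as the last script left them, time stands still between calls to the robot, and variables do not carry over. Pictures are saved under pics/ and viewed, at most 10 in all, crops included, and the job is handed in when it is done.

```bash
mkdir -p pics
cat > h.py <<'E'
from cell import *
import numpy as np, cv2
def model(n):
    m=camera_model(n); f=192/np.tan(np.radians(m["fov_y"])/2)
    return f,m["cx"],m["cy"],np.linalg.inv(np.array(m["camera_from_world"]))
def px2w(n,d,M=None):
    f,cx,cy,T=M or model(n)
    v,u=np.mgrid[0:384,0:512]
    P=np.stack([(u-cx)/f*d,(v-cy)/f*d,d],-1)
    return P@T[:3,:3].T+T[:3,3]
def c2w(p,M): return M[3][:3,:3]@np.array(p)+M[3][:3,3]
E
python3 - <<'E'
from h import *
for n in ("top","side"):
    M=model(n); im,d=get_image(n); cv2.imwrite(f"pics/{n}0.png",im[...,::-1])
    print(n,M[3][:3,3].round(3))
    W=px2w(n,d,M); np.save(n+"W.npy",W)
    for l in ("chuck","wrench","wrench_block","pin_a","ring_face","ring","chuck_key","wax_tin","live_centre","drive_centre","pencil"):
        try: print(l,[(c2w(s["location"],M).round(3).tolist(),round(s["score"],2)) for s in spot_point(l,n)[:3]])
        except Exception as e: print(l,repr(e)[:80])
print(current_time(),current_tool_rot())
E
```

```text
top [0.408 0.101 0.91 ]
chuck [([0.46, -0.028, -0.004], 0.79)]
wrench [([0.453, 0.315, 0.02], 0.66)]
wrench_block [([0.456, 0.312, 0.001], 0.79), ([0.448, 0.283, 0.013], 0.32)]
pin_a [([0.446, 0.286, 0.012], 0.94), ([0.463, 0.354, 0.014], 0.56)]
ring_face [([0.463, -0.032, 0.072], 0.98)]
ring ValueError('it knows: chuck, chuck_key, drive_centre, live_centre, pencil, pin, 
chuck_key [([0.482, 0.125, -0.005], 0.54), ([0.365, -0.195, -0.004], 0.4), ([0.583, 0.065, -0.004], 0.16)]
wax_tin [([0.561, 0.169, 0.002], 0.75)]
live_centre [([0.583, 0.065, -0.003], 0.72), ([0.561, 0.17, 0.002], 0.67)]
drive_centre [([0.639, 0.124, -0.002], 0.5)]
pencil [([0.366, -0.196, -0.002], 0.87)]
side [ 0.536 -0.831  1.005]
chuck [([0.463, -0.034, -0.004], 0.66), ([0.459, 0.313, 0.027], 0.46)]
wrench [([0.459, 0.311, 0.027], 0.49)]
wrench_block [([0.46, 0.309, 0.002], 0.79)]
pin_a [([0.442, 0.28, 0.016], 0.54), ([0.462, 0.355, 0.019], 0.52)]
ring_face [([0.638, 0.124, -0.003], 0.7), ([0.464, -0.041, 0.069], 0.64)]
ring ValueError('it knows: chuck, chuck_key, drive_centre, live_centre, pencil, pin, 
chuck_key [([0.64, 0.121, -0.004], 0.66), ([0.482, 0.119, 0.004], 0.51)]
wax_tin [([0.558, 0.171, -0.003], 0.82), ([0.637, 0.126, -0.002], 0.32)]
live_centre [([0.581, 0.064, 0.0], 0.77)]
drive_centre [([0.365, -0.2, -0.0], 0.6), ([0.638, 0.121, -0.002], 0.44)]
pencil [([0.482, 0.12, 0.001], 0.54), ([0.367, -0.201, -0.0], 0.45)]
1.1 [-1.39013028e-05  1.77472371e-01  9.84125783e-01  2.36747027e-05]
```

View pics/top0.png

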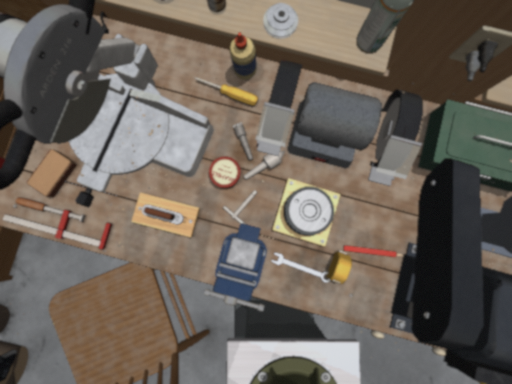

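View pics/side0.png

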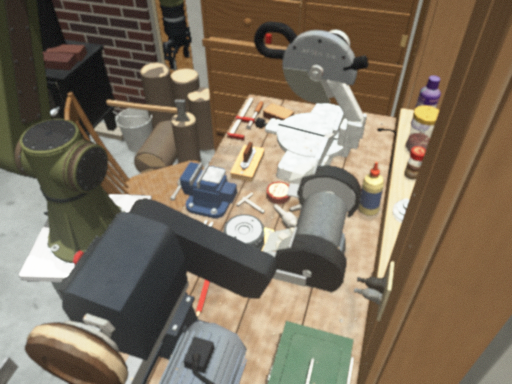

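The top view shows the block with the wrench at about (166,215) and the chuck at (308,211). A vise (240,255) stands between them on the robot's side. Next I'll measure the angles and the obstacle heights from depth.

Run:
```python
from h import *
W=np.load("topW.npy"); z=W[...,2]
get_image("top")
for l in ("wrench","wrench_block","chuck"):
    for s in trace(l,"top")[:1]:
        r=s["region"]; p=W[r]; p=p[np.isfinite(p).all(1)]
        q=cv2.minAreaRect((p[:,:2]*1000).astype(np.float32)); print(l,s["score"],q,np.percentile(p[:,2],[5,50,95]).round(3))
# max height map, 40 mm cells
xs=np.arange(.1,.86,.04); ys=np.arange(.6,-.33,-.04)
print("y:",ys.round(2))
for x in xs:
    print(f"{x:.2f}",*[f"{int(1000*z[(abs(W[...,0]-x-.02)<.02)&(abs(W[...,1]-y-.02)<.02)].max(initial=-.99)):4d}" for y in ys])
M=model("top"); print("top R",M[3][:3,:3].round(2))
Tw=model("wrist"); 
from scipy.spatial.transform import Rotation as R
q=current_tool_rot(); t=np.array(current_tcp_pos()); Rt=R.from_quat(np.r_[q[1:],q[0]]).as_matrix()
print("cam in tool",(Rt.T@(Tw[3][:3,3]-t)).round(3)); print((Rt.T@Tw[3][:3,:3]).round(3),Tw[0])
```

```text
wrench 0.81 ((431.90777587890625, 236.27471923828125), (273.8580322265625, 29.050228118896484), 75.30281066894531) [0.029 0.033 0.078]
wrench_block 0.67 ((435.3254089355469, 250.24075317382812), (302.24029541015625, 74.22540283203125), 74.43033599853516) [0.02  0.023 0.026]
chuck 0.76 ((456.3843688964844, -9.447029113769531), (181.8252716064453, 159.2064208984375), 72.61711120605469) [0.014 0.019 0.071]
y: [ 0.6   0.56  0.52  0.48  0.44  0.4   0.36  0.32  0.28  0.24  0.2   0.16
  0.12  0.08  0.04 -0.   -0.04 -0.08 -0.12 -0.16 -0.2  -0.24 -0.28 -0.32]
0.10 -417 -414 -414 -415 -415 -415 -425 -870 -867 -872 -990    0    3    3   15   15   14   14    3    2 -990  -96  -96 -990
0.14 -417 -417 -417  306 -414 -417 -864 -870 -872 -990 -990    0    2    3    3    3    2    2    2    1   -1    2  299  299
0.18 -416 -416  276  317 -415 -418 -874 -990 -990 -990 -990 -990 -990 -990 -990 -990 -990    2    3    3    3  322  350  346
0.22 -413 -416 -416 -413 -415 -990 -990 -990 -990 -990 -990   80   85   78   75    4    3    3    2    2  341  357  369 -990
0.26 -417 -415 -416 -416 -417 -990 -990 -99
[... 1327 characters left out ...]
-990
0.70 -990 -990 -990  377  376  421  414  125  132  121    5    3   19   25  230  230  196  194  186  172  192  192    1  277
0.74 -990 -990 -990  370  361  400  397  161    3    5    4   29   29   29  218  216   11 -990 -990    2    1    3    3  376
0.78 -990 -990 -990    2   59  130  364  181    6   18   18   26  156  132    3 -990    3    5   64   76   76  350  366  368
0.82 -990 -990 -990    2    3  161  175  152    3    3    4    4  184  155    3   74   76   77   76  265  277  305 -990 -990
top R [[ 0.   -0.99  0.11]
 [-1.   -0.    0.  ]
 [-0.   -0.11 -0.99]]
cam in tool [ 0.067 -0.001 -0.144]
[[ 0.    -0.965 -0.263]
 [ 1.     0.     0.001]
 [-0.001 -0.263  0.965]] 301.7981232146991
```

```bash
cat >> h.py <<'E'
def Q(a): return [0.0,float(np.cos(a/2)),float(np.sin(a/2)),0.0]
def shot(n,f):
    M=model(n); im,d=get_image(n); cv2.imwrite(f"pics/{f}.png",cv2.resize(im,(768,576),interpolation=cv2.INTER_CUBIC)[...,::-1])
    np.savez(f+".npz",im=im,d=d,T=M[3],k=M[:3]); return M,im,px2w(n,d,M)
def spots(n,M,*ls):
    for l in ls: print(l,[(c2w(s["location"],M).round(4).tolist(),round(s["score"],2)) for s in spot_point(l,n)[:3]])
E
python3 - <<'E'
from h import *
a=np.radians(75); u=np.array([np.cos(a),np.sin(a),0])
movep([.30,.42,.23],Q(np.radians(120)))
movep(list(np.array([.455,.313,.21])-.02*u),Q(a)); print(current_joint_positions(),current_time())
M,im,W=shot("wrist","w1"); spots("wrist",M,"wrench","wrench_block","pin_a")
for l in("wrench","wrench_block"):
    for s in trace(l,"wrist")[:1]:
        p=W[s["region"]]
        print(l,cv2.minAreaRect((p[:,:2]*1000).astype(np.float32)))
        g=p[(p[:,2]>.06)]
        if len(g)>9: print("grip top",np.median(g[:,2]),cv2.minAreaRect((g[:,:2]*1000).astype(np.float32)))
E
```

```text
[ 5.80426610e-01  2.06144182e-01 -2.36614466e-01  1.12830629e+00
  9.32618534e-04  2.40992876e+00] 2.8167
wrench [([0.4573, 0.3189, 0.0263], 0.92)]
wrench_block [([0.4472, 0.3115, 0.0011], 0.62)]
pin_a [([0.4447, 0.2801, 0.017], 0.88), ([0.4614, 0.3546, 0.0169], 0.68)]
wrench ((452.7148132324219, 317.75885009765625), (101.18984985351562, 29.401655197143555), 74.41124725341797)
grip top 0.07816333856296256 ((454.18682861328125, 322.7913513183594), (74.820068359375, 14.338245391845703), 75.48694610595703)
wrench_block ((451.2275390625, 313.4183349609375), (152.7285614013672, 76.76028442382812), 75.738525390625)
grip top 0.35441780596660366 ((465.7303466796875, 358.4463195800781), (0.0, 0.0), 0.0)
```

View pics/w1.png

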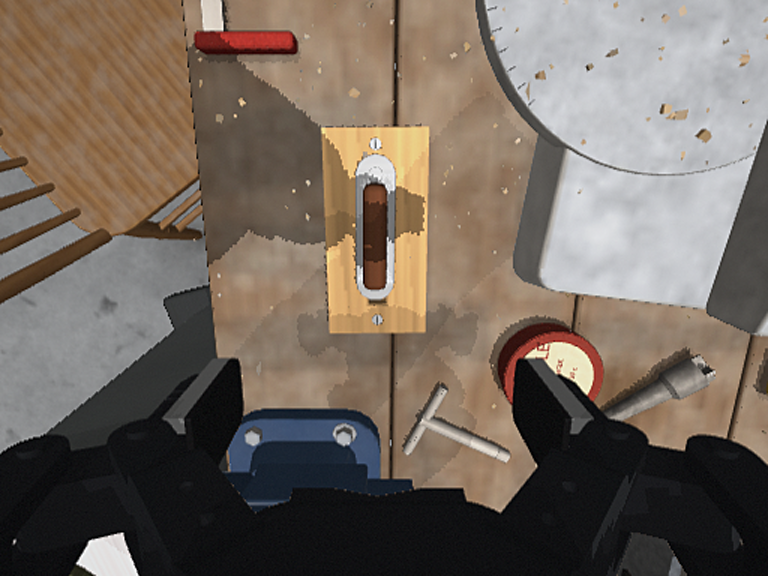

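The wrench sits in its groove at (376,228), bar angle about 75°, centre about (0.453, 0.318). Next I'll look at the chuck before grasping.

Run:
```python
from h import *
a=np.radians(75); u=np.array([np.cos(a),np.sin(a),0])
movep([.44,.15,.25],Q(a))
movep(list(np.array([.463,-.033,.20])-.03*u),Q(a)); print(current_joint_positions(),current_time())
M,im,W=shot("wrist","w2"); spots("wrist",M,"chuck","ring_face")
s=trace("chuck","wrist")[0]; p=W[s["region"]]
f=p[(abs(p[:,2]-.072)<.006)]; b=p[(p[:,2]<.03)]
print("face",np.median(f[:,2]),cv2.minEnclosingCircle((f[:,:2]*1000).astype(np.float32)),cv2.minAreaRect((f[:,:2]*1000).astype(np.float32)))
print("board",cv2.minAreaRect((b[:,:2]*1000).astype(np.float32)))
# rectified view of the face plane z=.072, 4 px/mm, x up, y left
c=np.array([.463,-.033]); n=560; v,uu=np.mgrid[0:n,0:n]
X=np.stack([c[0]+(n/2-v)/4500,c[1]+(n/2-uu)/4500,np.full(v.shape,.072)],-1)
T=np.linalg.inv(M[3]); P=X@T[:3,:3].T+T[:3,3]
r=cv2.remap(im,(P[...,0]/P[...,2]*M[0]+M[1]).astype(np.float32),(P[...,1]/P[...,2]*M[0]+M[2]).astype(np.float32),cv2.INTER_CUBIC)
cv2.imwrite("pics/rect.png",r[...,::-1])
```

```text
[-1.33326263e-01  6.73248573e-02 -4.21817560e-01  1.08189898e+00
  7.90671792e-04  1.69817808e+00] 4.6417
chuck [([0.4627, -0.0368, -0.002], 0.63)]
ring_face [([0.4596, -0.0341, 0.0743], 0.95)]Traceback (most recent call last):
  File "<stdin>", line 6, in <module>
IndexError: list index out of range
```

Run:
```python
from h import *
z=np.load("w2.npz"); im=z["im"]; f,cx,cy=z["k"]; T0=z["T"]
W=px2w("",z["d"],(f,cx,cy,T0)); 
near=np.hypot(W[...,0]-.462,W[...,1]+.035)
m=(abs(W[...,2]-.073)<.006)&(near<.07); p=W[m]
print("face z",np.median(p[:,2]),cv2.minEnclosingCircle((p[:,:2]*1000).astype(np.float32)),cv2.minAreaRect((p[:,:2]*1000).astype(np.float32)))
b=W[(abs(W[...,2]-.018)<.006)&(near<.105)]
print("board",np.median(b[:,2]),cv2.minAreaRect((b[:,:2]*1000).astype(np.float32)))
c=np.array([.463,-.033]); n=560; v,uu=np.mgrid[0:n,0:n]
X=np.stack([c[0]+(n/2-v)/4500,c[1]+(n/2-uu)/4500,np.full(v.shape,.072)],-1)
T=np.linalg.inv(T0); P=X@T[:3,:3].T+T[:3,3]
r=cv2.remap(im,(P[...,0]/P[...,2]*f+cx).astype(np.float32),(P[...,1]/P[...,2]*f+cy).astype(np.float32),cv2.INTER_CUBIC)
cv2.imwrite("pics/rect.png",r[...,::-1])
```

```text
face z 0.07322451920776998 ((461.0675048828125, -34.07696533203125), 56.390159606933594) ((461.3852844238281, -33.70470428466797), (111.274169921875, 111.82233428955078), 29.007322311401367)
board 0.019705895488444425 ((461.21368408203125, -34.141326904296875), (136.09146118164062, 136.20838928222656), 72.62665557861328)
```

View pics/rect.png

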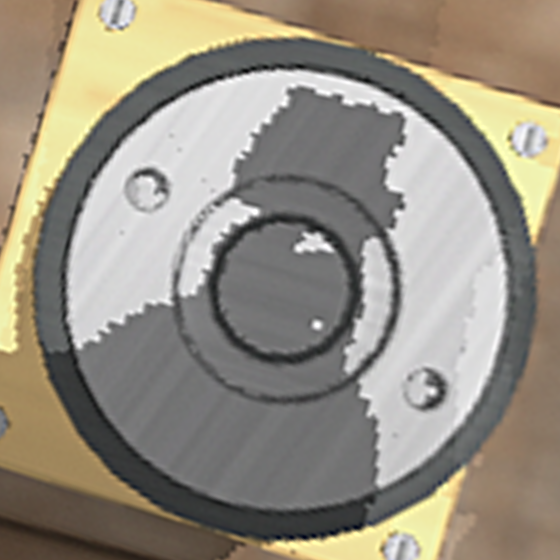

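Face centre is (0.461, -0.0345) and the holes are at (148,189) and (426,389), 76 mm apart as they must be. Their line runs at 54.3°, i.e. -0.32 rad from the board's y axis. Now I'll grasp the wrench.

Run:
```python
from h import *
a=np.radians(75.2)
w=[.453,.318]
movep([.44,.15,.25],Q(a)); movep(w+[.15],Q(a))
print(servo_line(w+[.041],velocity=.1,threshold=8))
close_gripper(80); print(current_opening(),current_grasp_force(),current_tcp_pos(),current_wrist_force(),current_wrist_torque())
servo_line(w+[.07],velocity=.04); servo_line(w+[.18],velocity=.12)
wait(.3); print(current_opening(),current_wrist_force(),current_tcp_pos(),current_time())
M,im,W=shot("wrist","w3"); spots("wrist",M,"wrench","pin_a")
for s in trace("wrench","wrist")[:1]: p=W[s["region"]]; print(len(p),cv2.minAreaRect((p[:,:2]*1000).astype(np.float32)),np.percentile(p[:,2],[5,50,95]))
```

```text
False
0.013899312897110112 78.17092895507812 [0.45316794 0.31804868 0.0412079 ] [ 0.16315134 -0.14790441  1.89656107] [-0.07895659  0.08349629  0.02328086]
0.013864414254522929 [ 0.27947536 -0.46982263 -2.66589827] [0.45278107 0.3178494  0.1795008 ] 10.65
wrench [([0.4547, 0.3194, 0.1638], 0.65)]
pin_a [([0.4604, 0.3554, 0.1532], 0.58)]
7934 ((454.4093017578125, 330.7027587890625), (104.40705108642578, 33.7457389831543), 64.23856353759766) [0.17132054 0.21503719 0.2176023 ]
```

View pics/w3.png

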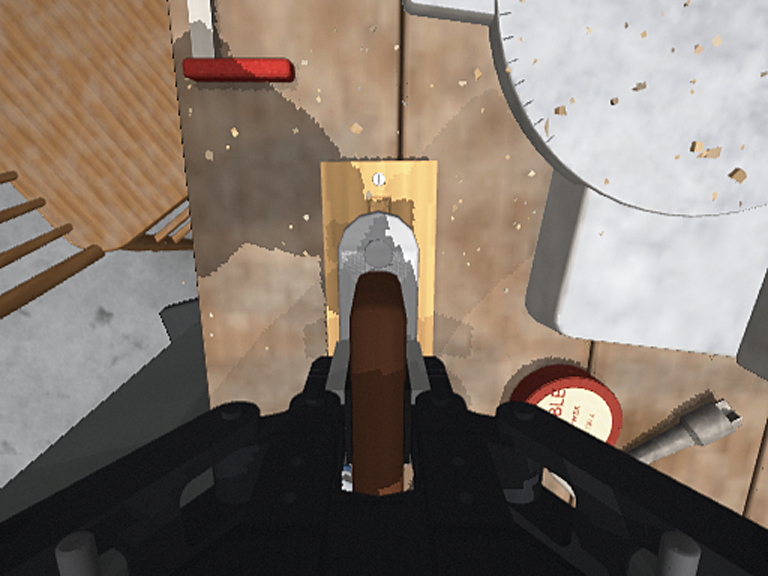

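The wrench is held upright. The rivet above pin_a at (378,252) and the bar tip at (380,212) give the in-hand offset.

Run:
```python
from h import *
z=np.load("w3.npz"); f,cx,cy=z["k"]; T=z["T"]; tcp=np.array([.4528,.3178]); a=np.radians(75.2)
W=px2w("",z["d"],(f,cx,cy,T))
ux=np.array([np.cos(a),np.sin(a)]); uy=np.array([np.sin(a),-np.cos(a)])
for n,(u,v) in dict(rivet=(378,252),tip=(380,212)).items():
    u=(u+.5)/1.5-.5; v=(v+.5)/1.5-.5
    r=T[:3,:3]@np.array([(u-cx)/f,(v-cy)/f,1]); t=(.1705-T[2,3])/r[2]; p=(T[:3,3]+t*r)[:2]-tcp
    print(n,p@ux*1000,p@uy*1000,"depth z",W[int(v)+4,int(u),2])
m=(abs(W[...,2]-.2155)<.004); p=W[m][:,:2]-tcp; print("grip top",np.percentile(p@ux,[1,99]),np.percentile(p@uy,[2,98]),W[m][:,2].mean())
m=(abs(W[...,2]-.1705)<.004)&(np.hypot(W[...,0]-.4528,W[...,1]-.3178)<.08); p=W[m][:,:2]-tcp; print("bar",np.percentile(p@ux,[1,99.5]),np.percentile(p@uy,[1,99]),W[m][:,2].mean())
```

```text
rivet 37.34252614645739 -0.15009504095445877 depth z 0.1728216966349138
tip 50.94975468821459 0.5092232709759048 depth z 0.17135898659760784
grip top [-0.02182402  0.03184351] [-0.00985016  0.00913971] 0.21644886433040125
bar [0.00594089 0.05069183] [-0.01396397  0.01347361] 0.17211710932286323
```

Run:
```python
from h import *
a=np.radians(54.3); u=np.array([np.cos(a),np.sin(a)]); c=np.array([.461,-.0345])+.0008*u
movep([.44,.15,.22],Q(a)); movep([*c,.15],Q(a)); servo_line([*c,.103],velocity=.06); wait(.3)
print(current_tcp_pos(),current_wrist_force(),current_wrist_torque(),current_time())
print(servo_line([*c,.0885],velocity=.012,threshold=5))
print(current_tcp_pos(),current_wrist_force(),current_wrist_torque(),current_time())
M,im,W=shot("wrist","w4")
```

```text
[ 0.46167143 -0.03387529  0.10326004] [ 0.21567953  0.58701757 -2.9674576 ] [ 0.00574848 -0.00348072 -0.03085022] 13.6167
True
[ 0.46138481 -0.03385858  0.08911576] [-0.42609016 -0.24190151  7.49445623] [-0.01620809  0.08327714 -0.01684707] 14.7
```

View pics/w4.png

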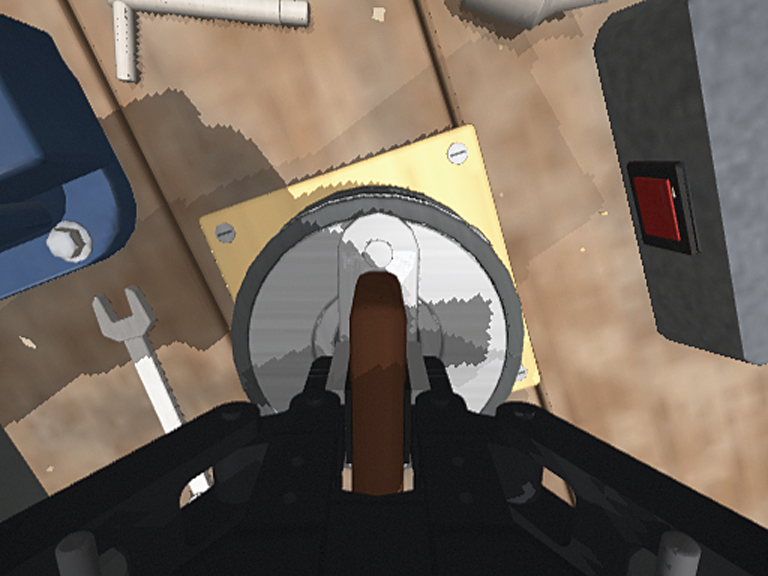

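The wrench is down in the holes: TCP at z 0.0891, as predicted for a flat seat, and the bar looks centred and level. Now I'll turn it in small, watched steps.

```bash
cat > turn.py <<'E'
from h import *
import sys
def ang():
    q=current_tool_rot(); return 2*np.arctan2(q[2],q[1])
def turn(a,aend,off,z,tmax,step=np.radians(2.5)):
    while a>aend:
        a-=step; u=np.array([np.cos(a),np.sin(a)]); c=np.array([.461,-.0345])+.0008*u+off
        t=current_time(); servo_line([*c,z],Q(a),velocity=.02); wait(.05)
        F=np.array(current_wrist_force()); T=np.array(current_wrist_torque()); p=current_tcp_pos()
        print(f"{np.degrees(a):.1f} act {np.degrees(ang()):.1f} z {p[2]:.4f} F {F.round(1)} Tz {T[2]:.2f} dt {current_time()-t:.2f}")
        if abs(T[2])>tmax or np.hypot(*F[:2])>12 or F[2]>16 or p[2]>.0915: print("STOP"); break
    return a
E
python3 - <<'E'
from turn import *
a=turn(np.radians(54.3),np.radians(42),0,.0891,.5)
E
```

```text
51.8 act 51.9 z 0.0891 F [-1.1  1.1  2.8] Tz -0.10 dt 0.30
49.3 act 49.4 z 0.0891 F [-2.   1.3  2.4] Tz 0.04 dt 0.30
46.8 act 46.9 z 0.0891 F [-2.9  1.7  3.7] Tz 0.05 dt 0.30
44.3 act 44.4 z 0.0891 F [-2.8  2.1  4.7] Tz -0.02 dt 0.30
41.8 act 41.9 z 0.0892 F [-3.6  2.1  4.8] Tz -0.07 dt 0.30
```

Run:
```python
from turn import *
M,im,W=shot("wrist","w5")
```

```text
(no output)
```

View pics/w5.png

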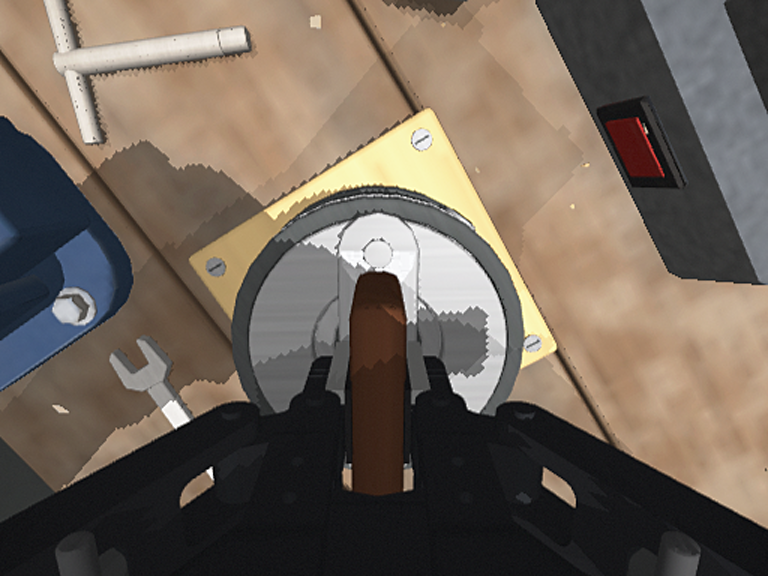

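The wrench has turned with the tool, still seated flat, and the bar is square on the ring with the ring following. Continuing with a small lateral correction.

Run:
```python
from turn import *
a=turn(np.radians(41.8),np.radians(14),np.array([-.0004,.0003]),.0889,.5,np.radians(1.5))
```

```text
40.3 act 40.4 z 0.0891 F [-3.1  0.9  6.5] Tz 0.07 dt 0.30
38.8 act 38.9 z 0.0891 F [-2.6  2.   5.3] Tz -0.02 dt 0.30
37.3 act 37.4 z 0.0891 F [-2.6  2.   5.6] Tz 0.06 dt 0.30
35.8 act 35.9 z 0.0891 F [-2.8  1.5  6.1] Tz -0.00 dt 0.30
34.3 act 34.4 z 0.0891 F [-2.8  1.8  5.4] Tz 0.04 dt 0.30
32.8 act 32.9 z 0.0891 F [-2.5  1.6  6. ] Tz 0.01 dt 0.30
31.3 act 31.4 z 0.0891 F [-2.5  2.   5.4] Tz 0.08 dt 0.30
29.8 act 29.9 z 0.0891 F [-3.4  2.1  5.8] Tz 0.02 dt 0.30
28.3 act 28.4 z 0.0891 F [-3.4  2.   5.5] Tz 0.08 dt 0.30
26.8 act 26.9 z 0.0891 F [-3.7  2.1  6. ] Tz 0.05 dt 0.30
25.3 act 25.4 z 0.0891 F [-2.8  1.6  5.7] Tz 0.01 dt 0.30
23.8 act 23.9 z 0.0891 F [-3.4  2.5  6.1] Tz 0.00 dt 0.30
22.3 act 22.4 z 0.0891 F [-3.5  2.5  6.5] Tz 0.05 dt 0.30
20.8 act 20.9 z 0.0891 F [-3.4  2.1  6.7] Tz 0.05 dt 0.30
19.3 act 19.4 z 0.0891 F [-3.4  1.8  6.2] Tz 0.05 dt 0.30
17.8 act 17.9 z 0.0891 F [-3.5  2.7  5.7] Tz 0.07 dt 0.30
16.3 act 16.5 z 0.0891 F [-3.2  2.6  5.7] Tz 0.72 dt 0.30
STOP
```

Torque jumped to 0.72 N m after about 0.65 rad in all, so that is the stop. I'll hold, ease off within the pin slack, lift, and check the ring.

Run:
```python
from turn import *
wait(.35); print("hold",current_wrist_torque(),np.degrees(ang()),current_time())
off=np.array([-.0004,.0003])
for d in (17.0,17.6):
    a=np.radians(d); u=np.array([np.cos(a),np.sin(a)]); c=np.array([.461,-.0345])+.0008*u+off
    servo_line([*c,.0891],Q(a),velocity=.02); wait(.1); print(d,current_wrist_torque(),current_wrist_force())
servo_line([*c,.105],velocity=.02); print(current_wrist_force(),current_tcp_pos()); servo_line([*c,.2],velocity=.12)
# look at the ring: tool set back along its x so the chuck shows
p=np.array([*c,.2]); p[:2]-=.05*u; servo_line(p,velocity=.12); wait(.2)
M,im,W=shot("wrist","w6"); print(current_time())
c=np.array([.461,-.0345]); n=560; v,uu=np.mgrid[0:n,0:n]
X=np.stack([c[0]+(n/2-v)/4500,c[1]+(n/2-uu)/4500,np.full(v.shape,.072)],-1)
T=np.linalg.inv(M[3]); P=X@T[:3,:3].T+T[:3,3]
r=cv2.remap(im,(P[...,0]/P[...,2]*M[0]+M[1]).astype(np.float32),(P[...,1]/P[...,2]*M[0]+M[2]).astype(np.float32),cv2.INTER_CUBIC)
cv2.imwrite("pics/rect2.png",r[...,::-1])
```

```text
hold [0.53585633 0.74723429 0.72383979] 16.49011078629095 21.75
17.0 [0.67632238 0.49760625 0.42264573] [-2.17594059  2.57998586  3.78113261]
17.6 [0.74375949 0.38538518 0.05153805] [-1.51329201  2.52182585  2.64623789]
[-0.04105627  0.67161119 -1.53291079] [ 0.46127656 -0.03403084  0.10495415]
25.15
```

View pics/rect2.png

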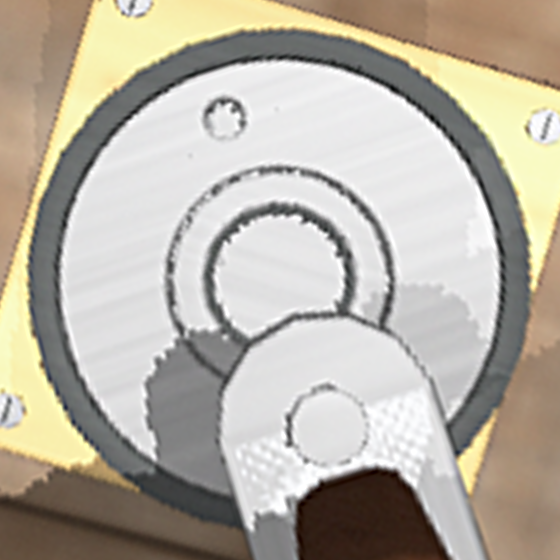

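The visible hole at (225,117) puts the line at about 19°, so the ring turned about 0.61 rad, which matches the stop. Now I'll put the wrench back where it came from.

Run:
```python
from turn import *
a=np.radians(75.2); w=[.453,.318]
movep([.44,.15,.22],Q(a)); movep(w+[.13],Q(a)); servo_line(w+[.058],velocity=.08); wait(.2)
print(servo_line(w+[.0405],velocity=.012,threshold=5),current_tcp_pos(),current_wrist_force(),current_wrist_torque())
if current_tcp_pos()[2]<.0425:
    release(); wait(.2); servo_line(w+[.13],velocity=.08); u=np.array([np.cos(a),np.sin(a),0])
    servo_line(list(np.array(w+[.2])-.02*u),velocity=.12); wait(.3)
    M,im,W=shot("wrist","w7"); spots("wrist",M,"wrench","wrench_block")
print(current_opening(),current_time(),current_wrist_force())
```

```text
True [0.45297219 0.31796022 0.04116064] [-0.39172636 -1.43977521  6.40281522] [0.01251076 0.04333098 0.03179444]
wrench [([0.4566, 0.3198, 0.027], 0.57)]
wrench_block [([0.4481, 0.31, 0.0016], 0.75)]
0.08536253492040104 32.6833 [-1.25266668 -0.63700022  0.29096653]
```

View pics/w7.png

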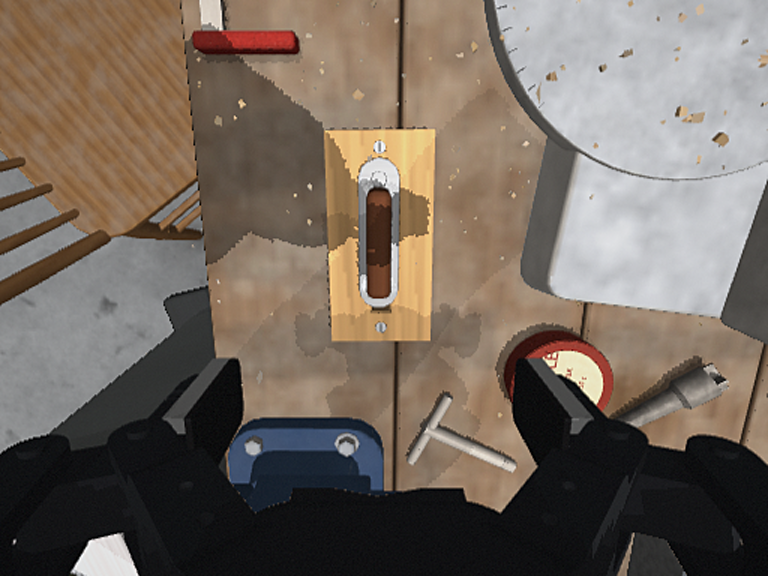

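The wrench is upright on its block at (379,232), in the groove and let go, just as it lay at the start.

```bash
python3 -c "
from cell import *
print(finish_job())"
```

```text
the job is handed in; nothing more can be done
None
```

I turned the ring about 0.61 rad clockwise until it came up against its stop, then set the wrench back upright in its groove and let go; the job was handed in at about 33 s, with no verdict shown.

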